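# Slide the water-bath pan to the contact thermometer and add the long slug

### The arm

A 7-joint arm with a two-finger parallel gripper is mounted at the origin on the work surface. World frame = base frame: x ahead of the robot, y to its left, z up, the work surface at z = 0. Lengths are in m, angles in rad, forces in N, time in s.
With the tool pointing down it reaches from about 0.425 to 1.025 m from the base axis. Payload 9.4 kg.
Tool frame: the origin (TCP) lies on the centre line of the jaws, within the pads' length; the fingertips stand 17 mm ahead of it and the grasp point (between the pads) lies 2 mm behind it; z points along the fingers, y is the line along which they close (so a half turn about z gives the same grasp; the last joint's range is limited). The gripper opens to 85 mm and grips with 20 to 120 N. Pads are 22 mm wide; open, the fingers measure 114 mm over their backs; the gripper's body (76 mm by 85 mm) begins 54 mm behind the grasp point. The pads swing forward as they close: fully open they stand 13 mm farther back than shut.
Start: joints at [-1.383, 0.599, -0.003, 1.599, 0.002, 0.943, -0.08], TCP at [0.19, 0.7, 0.228] pointing down, gripper open.
Joint ranges: [-2.57, 2.57], [-0.35, 1.97], [-1.29, 1.29], [0.11, 2.56], [-1.05, 4.19], [0.11, 1.86], [-2.63, 2.63]. Speed limits (rad/s): [2.22, 2.22, 3.01, 3.01, 3.14, 3.14, 3.14].

### API

Orientations are given as a unit quaternion [x, y, z, w].
In Python, from cell import * gives the robot as it stands. The module is installed in compiled form; this text tells all that it offers.
- The arm moves only by the shell command python3 -m handwheel 'ROWS' [FORCE]. ROWS is JSON, a list of rows, each an object of numbers: "claw": the finger opening in mm, from 0 to 85.4; "dx", "dy", "dz": the shift along the world's x, y, z in mm; "wx", "wy", "wz": the turn, a rotation vector about the world's x, y, z in degrees. In form: [{"claw": .., "dx": .., "dy": .., "dz": .., "wx": .., "wy": .., "wz": ..}, ...]. A call has 1 to 10 rows; each row is the pose to reach, as a shift and turn from the pose commanded when the call began; what a row does not reach only later rows make up. A row lasts 1/8 s, in which the tool goes at most 62.5 mm and 10.7 degrees, less where a joint would pass 70% of its speed; a pose out of reach is approached as far as the arm can. A call with a gripper value outside its range is refused whole. The fingers move at their own pace and stop on an object; FORCE is the grip in N (left out, the last holds). Time passes only in rows, so rows that repeat a pose let the fingers close. It gives the time, the measured TCP pose, the force, the opening and the grip force at its end, in the units of the state.
- read_state(): the state, without advancing time (a new reading comes with each control period).
- capture(name): name is "scene" or "top"; returns the picture (400x640x3 uint8, blue, green, red); there is no depth.
- camera_info(name): a dict with "vfov" (degrees; the focal length in pixels is half the picture's height over the tangent of half this angle, whatever the lens; pixels are square), "cx", "cy" (the principal point, pixels), "cam_to_world" (4x4, takes a point from camera to world coordinates). Camera axes: x right, y up, looking along -z (the intrinsics and any distortion apply to the point x, -y, -z); pixel columns grow to the right and rows downward; lengths in m; the calibration is good to about 2 mm. A picture is of the moment at which its call begins. camera_info takes no time and is no camera call.
- finish_job(): hands the job in; it is judged then, once.
Trained networks look in the newest picture that a camera, given by its name, has taken for a name from the list of things; names that differ only in an ending like _2 or _b are one class to them, and where a whole thing is asked for, a point or a joint stands for the part that bears it (a point fixed in the world has none). Each returns a list of dicts, best first, with "p" (0 to 1); they miss things now and then, are a little off and sometimes report something else, mostly with a low value. They report only what shows in the picture. A call takes as long as a camera call.
- spot_in(query, camera): "rect" ([left, top, right, bottom] in pixels, round what is visible of it).
- silhouettes(query, camera): "region" (400x640 bool, what is visible of it) and "rect" ([left, top, right, bottom] in pixels, round what is visible of it).
The state is a dict: "time_s": time; "qpos": joint angles; "dq": joint speeds; "tau": joint torques, N m; "tcp_pos": TCP position; "orientation": TCP orientation; "contact_force": force on the tool from outside, world axes, zero at the start; "moment": the same for the moment, N m; "finger_gap": opening from 0.0 (shut) to 1.0 (fully open); "grasp_force": force on a finger pad.
Only numpy, scipy, OpenCV 4.12 (cv2) and the standard library are available. Lean on these libraries where they do the work, as an engineer would, in place of code of your own. Each camera call takes 0.05 s, during which the arm holds its last target. There are 200 camera calls.

### The job

Without lifting it off the hotplate, slide the steel pan from its ring onto the empty ring beside it (the robot's right), gently, until its wall presses the sprung tip of the contact thermometer lightly; how far that rod was left sticking out is not known, so feel for it. Leave the pan inside that ring with the tip still pressed, then drop the longer of the two steel slugs into the pan from above. Leave the shorter slug on its mat and do not disturb the glassware or the bottle.

Things in the scene. Friction and masses are not known exactly. Their poses are not given: they have to be found in the camera images.
- hotplate: grey twin laboratory hotplate fixed to the bench, 220 (x) x 400 (y) x 70 mm high, with a flat white top and two printed dark rings; origin at the centre of its underside; its y axis runs from the right ring to the left ring
- start_ring (a point): centre of the left ring (inner diameter 172 mm, outer 180 mm) on the hotplate's top, 70 mm above the bench; axes as the hotplate
- work_ring (a point): centre of the right ring (same size), 190 mm along the hotplate's -y from the left one, on the hotplate's top
- probe: contact thermometer on a 160 mm high post at the hotplate's right end; origin and axes are the hotplate's. Its rod points to +y above the line of the ring centres, 110 mm over the bench. It ends in a sprung 20 mm copper disc whose face is between y = -167 and -117 mm (not measured). The disc yields 8 mm (2 N at first touch, rising to 4.4 N), then stops hard; 7 N damages it
- pan: open round steel pan, outer diameter 100 mm, height 75 mm, wall 3 mm, floor 4 mm, 0.6 to 1 kg; origin at the centre of its underside, z up. A flat black handle, 16 mm wide and 12 mm thick, sticks out along the pan's -x from 50 to 153 mm from the axis, its middle 58 mm above the underside
- long_slug: plain steel cylinder, 22 mm diameter, 45 mm long, standing on the cork mat; origin at the centre of its underside, z along its axis
- short_slug: plain steel cylinder, 22 mm diameter, 22 mm long, standing on the cork mat; origin at the centre of its underside
- mat: cork mat fixed to the bench, 170 (x) x 90 (y) x 6 mm thick; origin at the centre of its underside
- beaker: bystander: open glass beaker, 68 mm diameter, 90 mm high; origin at the centre of its underside
- cup: bystander: small open glass cup, 44 mm diameter, 60 mm high; origin at the centre of its underside
- bottle: bystander: brown bottle, 60 mm diameter, 150 mm high; origin at the centre of its underside

How it is judged:
By the outcome, as a careful person would: the job done as asked, in the order asked, and still so for the second after the job is handed in, with the robot touching nothing.
It also fails if it takes over 72 s, if anything falls off the work surface, if the arm or the gripper's body presses on something with over 40 N, if the wrist force passes 120 N, or if a joint passes its speed limit or range.

## Working session

There is one attempt and no reset: what is moved stays moved. The work goes in short steps, Python scripts to look and compute and a shell command to move; the robot and the scene stay as the last step left them, time stands still between calls to the robot, and variables do not carry over. Pictures are saved under pics/ and viewed, at most 10 in all, crops included, and the job is handed in when it is done.

```bash
mkdir -p pics; cat > h.py <<'E'
from cell import *
import numpy as np, cv2
def ray(cam,u,v):
    i=camera_info(cam); f=200/np.tan(np.radians(i['vfov'])/2); M=np.array(i['cam_to_world'])
    d=M[:3,:3]@np.array([(u-i['cx'])/f,-(v-i['cy'])/f,-1]); return M[:3,3],d
def at(cam,u,v,z):
    o,d=ray(cam,u,v); return o+d*(z-o[2])/d[2]
def proj(cam,p):
    i=camera_info(cam); f=200/np.tan(np.radians(i['vfov'])/2); M=np.linalg.inv(np.array(i['cam_to_world']))
    c=M[:3,:3]@np.array(p)+M[:3,3]; return i['cx']+f*c[0]/-c[2], i['cy']-f*c[1]/-c[2]
E
python3 - <<'E'
from h import *
for c in("scene","top"):
    im=capture(c); cv2.imwrite(f"pics/{c}0.png",im); print({k:(np.round(v,3).tolist() if not isinstance(v,str) else v) for k,v in camera_info(c).items()})
    for n in["pan","long_slug","short_slug","hotplate","probe","mat","beaker","cup","bottle"]:
        print(c,n,[(round(d['p'],2),np.round(d['rect'],1).tolist()) for d in spot_in(n,c)[:2]])
print(read_state())
E
```

```text
{'vfov': 44.37, 'cx': 325.986, 'cy': 199.748, 'cam_to_world': [[-0.275, -0.727, 0.629, 1.439], [0.961, -0.204, 0.185, 0.22], [-0.007, 0.656, 0.755, 1.082], [0.0, 0.0, 0.0, 1.0]]}
scene pan [(0.85, [347.3, 159.3, 406.8, 211.3]), (0.56, [311.8, 236.9, 339.8, 279.5])]
scene long_slug []
scene short_slug [(0.45, [460.6, 203.4, 469.3, 213.9])]
scene hotplate [(0.74, [485.3, 253.8, 503.6, 281.3]), (0.55, [234.1, 136.1, 409.6, 253.3])]
scene probe [(0.98, [232.5, 138.0, 292.8, 188.4])]
scene mat [(0.71, [445.6, 197.2, 478.8, 246.6]), (0.4, [191.5, 116.4, 213.0, 158.5])]
scene beaker [(0.72, [309.5, 238.0, 337.9, 277.2])]
scene cup [(0.88, [485.4, 253.1, 502.8, 281.3])]
scene bottle [(0.96, [190.1, 116.0, 213.4, 159.2]), (0.67, [483.5, 254.0, 508.1, 280.5])]
{'vfov': 42.022, 'cx': 314.056, 'cy': 204.709, 'cam_to_world': [[0.023, 0.999, -0.043, 0.52], [-1.0, 0.024, 0.018, -0.029], [0.019, 0.042, 0.999, 1.444], [0.0, 0.0, 0.0, 1.0]]}
top pan [(0.69, [227.0, 189.7, 291.4, 258.6])]
top long_slug []
top short_slug [(0.44, [165.6, 239.4, 167.1, 246.2])]
top hotplate [(0.95, [227.2, 160.0, 424.2, 2
[... 299 characters left out ...]
 1.0, 'qpos': array([-1.38272281,  0.59927315, -0.00251662,  1.59941561,  0.00178108,
        0.94293094, -0.0798355 ]), 'dq': array([ 0.00084212, -0.00089952,  0.0002057 , -0.00044605,  0.00038577,
       -0.00019757,  0.00135749]), 'tau': array([ 3.44881073e-04, -7.76235008e+01,  1.56465176e+00, -2.58397454e+01,
        1.25049526e-02,  2.21534989e-03,  1.72212452e-05]), 'tcp_pos': array([0.18971414, 0.69971818, 0.22778831]), 'orientation': array([ 1.32005904e-01,  9.91248930e-01, -1.29770651e-05,  1.02801468e-05]), 'contact_force': array([-0.36930871, -0.35669837,  0.32502026]), 'moment': array([-0.00163773,  0.01858297,  0.00263446]), 'grasp_force': 0.0, 'finger_gap': 1.0004561749749101}
```

View pics/scene0.png

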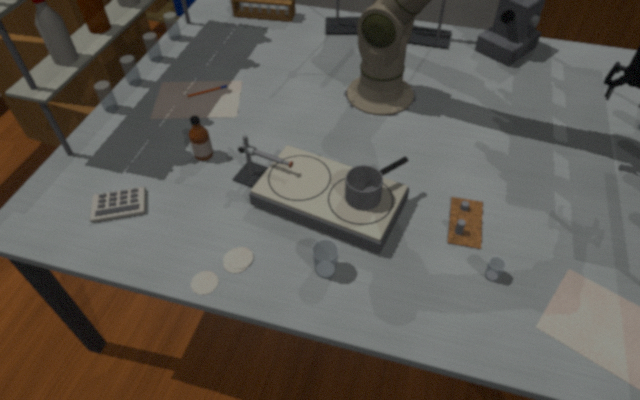

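View pics/top0.png

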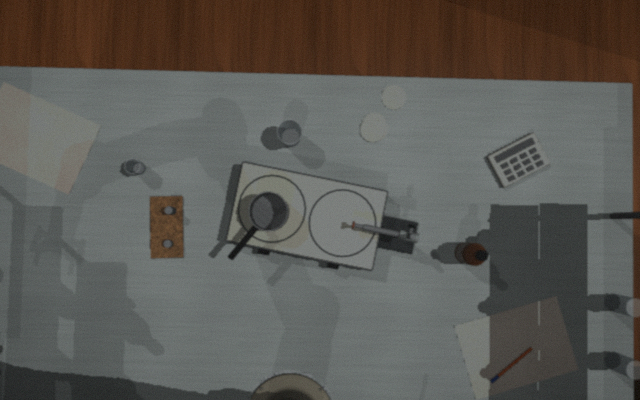

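The scene picture shows the pan on the left ring at about (364,187), handle toward (405,160), the slugs on the mat at (465,205) and (461,228). In the top picture the pan is at (263,211), the rings at about (271,209) and (343,223), and the slugs at (168,211) and (167,244). I'll zoom in on both.

```bash
python3 - <<'E'
from h import *
a=cv2.imread("pics/top0.png")[140:290,140:440]; b=cv2.imread("pics/scene0.png")[130:260,230:500]
cv2.imwrite("pics/c1.png",cv2.resize(cv2.convertScaleAbs(a,alpha=1.6),(800,400),interpolation=cv2.INTER_CUBIC))
cv2.imwrite("pics/c2.png",cv2.resize(cv2.convertScaleAbs(b,alpha=1.6),(800,385),interpolation=cv2.INTER_CUBIC))
for u,v in[(271,209),(343,223)]: print(at("top",u,v,.07))
# hotplate corners, top
for u,v in[(243,162),(387,189),(373,270),(228,241)]: print('c',at("top",u,v,.07))
for u,v in[(168,211),(167,244)]: print('s',at("top",u,v,.04))
E
```

```text
[0.56488859 0.05976211 0.07      ]
[ 0.53234668 -0.13105296  0.07      ]
c [0.68748244 0.13695217 0.07      ]
c [ 0.62514164 -0.24605017  0.07      ]
c [ 0.41046162 -0.21266806  0.07      ]
c [0.47819371 0.17029582 0.07      ]
s [0.55404348 0.33757072 0.04      ]
s [0.46565392 0.33717705 0.04      ]
```

View pics/c1.png

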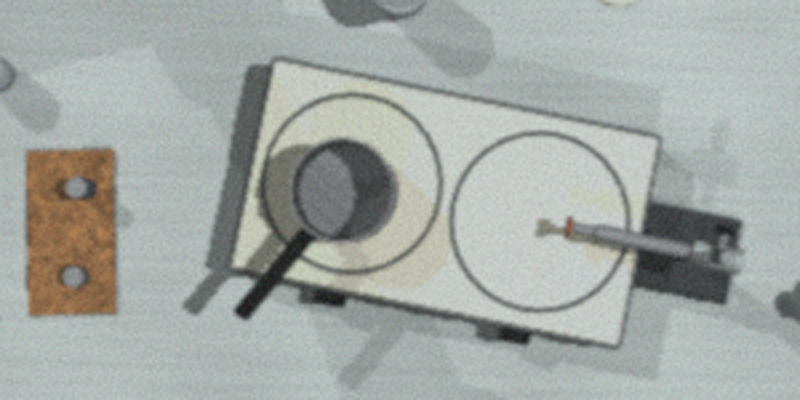

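View pics/c2.png

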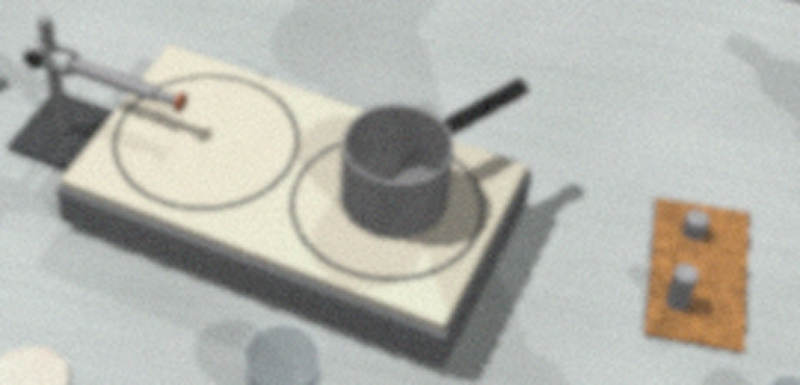

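```bash
python3 - <<'E'
from h import *
c1=lambda x,y:(x/2.6667+140,y/2.6667+140)
c2=lambda x,y:(x/2.963+230,y/2.963+130)
pr=lambda n,v:print(n,np.round(v,4))
pr('ringL',at("top",*c1(352,183),.07));pr('ringR',at("top",*c1(540,221),.07))
pan=at("top",*c1(345,190),.145);pr('pan',pan)
end=at("top",*c1(243,313),.128); st=at("top",*c1(305,237),.134);pr('hend',end);pr('hst',st)
pr('disc',at("top",*c1(569,227),.11))
pr('long',at("top",*c1(77,187),.051));pr('short',at("top",*c1(73,276),.028))
pr('S ringL',at("scene",*c2(389,209),.07));pr('S ringR',at("scene",*c2(206,141),.07))
pr('S pan',at("scene",*c2(396,140),.145));pr('S hend',at("scene",*c2(522,87),.128));pr('S disc',at("scene",*c2(180,101),.11))
pr('S long top',at("scene",*c2(686,271),.051));pr('S short top',at("scene",*c2(697,216),.028))
print(np.degrees(np.arctan2(*(end-pan)[[1,0]])),np.linalg.norm((end-pan)[:2]))
for cam in("scene","top"):
    s=silhouettes("pan",cam)
    if s: print(cam,s[0]['p'],s[0]['rect'])
E
```

```text
ringL [0.5659 0.0572 0.07  ]
ringR [ 0.5326 -0.1297  0.07  ]
pan [0.5567 0.0588 0.145 ]
hend [0.4391 0.1529 0.128 ]
hst [0.5119 0.096  0.134 ]
disc [ 0.5272 -0.1548  0.11  ]
long [0.5562 0.3325 0.051 ]
short [0.4666 0.3393 0.028 ]
S ringL [0.5725 0.0648 0.07  ]
S ringR [ 0.5357 -0.1243  0.07  ]
S pan [0.556  0.0636 0.145 ]
S hend [0.4417 0.1587 0.128 ]
S disc [ 0.5284 -0.1505  0.11  ]
S long top [0.5562 0.337  0.051 ]
S short top [0.4661 0.3429 0.028 ]
141.3673291828966 0.15059365694537125
scene 0.95 [346.5, 158.6, 409.2, 209.5]
top 0.74 [227.1, 191.6, 291.4, 259.3]
```

```bash
python3 -m handwheel '[{"claw":85,"dx":30,"dy":-58,"wz":-3},{"claw":85,"dx":60,"dy":-115,"wz":-6},{"claw":70,"dx":90,"dy":-170,"wz":-10},{"claw":60,"dx":120,"dy":-230,"wz":-14},{"claw":50,"dx":150,"dy":-290,"wz":-18},{"claw":50,"dx":180,"dy":-350,"wz":-22},{"claw":50,"dx":210,"dy":-410,"wz":-23.4},{"claw":50,"dx":240,"dy":-470,"wz":-23.4},{"claw":50,"dx":270,"dy":-530,"wz":-23.4},{"claw":50,"dx":300,"dy":-585,"wz":-23.4}]' 30; python3 -m handwheel '[{"claw":50,"dx":0,"dy":0},{"claw":50,"dx":0,"dy":0,"dz":-30},{"claw":50,"dx":0,"dy":0,"dz":-30}]'
python3 - <<'E'
from h import *
s=read_state();print(s)
p=s['tcp_pos']
a=capture("top")[160:280,200:360];b=capture("scene")[130:230,320:440]
im=np.hstack([cv2.resize(a,(400,300),interpolation=2),cv2.resize(b,(360,300),interpolation=2)]);cv2.imwrite("pics/g1.png",cv2.convertScaleAbs(im,alpha=1.6))
E
```

```text
{'time_s': 1.1, 'qpos': array([-1.38272727,  0.59934011, -0.00249718,  1.59939401,  0.00176653,
        0.9428638 , -0.07979151]), 'dq': array([-0.0002287 , -0.00088071,  0.00040337, -0.00030012,  0.00051926,
        0.00048352, -0.00066987]), 'tau': array([-8.46867988e-04, -7.76250100e+01,  1.56368829e+00, -2.58381361e+01,
        1.23468952e-02,  1.95479864e-03, -2.81577633e-05]), 'tcp_pos': array([0.18972486, 0.69974769, 0.22774791]), 'orientation': array([ 1.31994098e-01,  9.91250502e-01, -2.09508085e-06,  1.03511635e-05]), 'contact_force': array([0.83239295, 0.54358459, 1.01478317]), 'moment': array([-0.00787205,  0.02567487,  0.04179044]), 'grasp_force': 0.0, 'finger_gap': 1.002040965050491}invalid input at $[0]: expected keys claw, dx, dy, dz, wx, wy, wz
invalid input at $[0]: expected keys claw, dx, dy, dz, wx, wy, wz
```

View pics/g1.png

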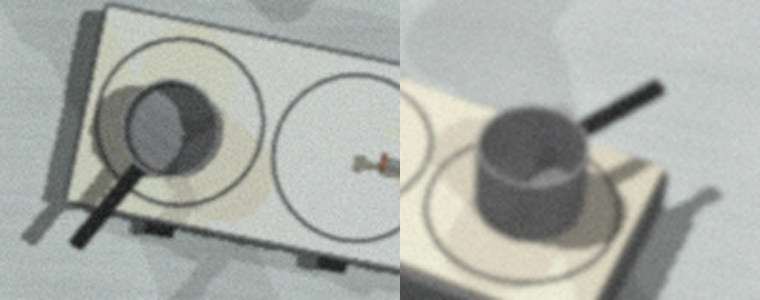

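The rows were refused because all seven keys are required. The picture shows the unchanged scene: pan rim at (173,128) left, handle end at (78,243). I'll retype the rows in full.

```bash
python3 -m handwheel '[{"claw":85,"dx":30,"dy":-58,"dz":0,"wx":0,"wy":0,"wz":-3},{"claw":85,"dx":60,"dy":-115,"dz":0,"wx":0,"wy":0,"wz":-6},{"claw":70,"dx":90,"dy":-175,"dz":0,"wx":0,"wy":0,"wz":-10},{"claw":60,"dx":120,"dy":-235,"dz":0,"wx":0,"wy":0,"wz":-14},{"claw":50,"dx":150,"dy":-292,"dz":0,"wx":0,"wy":0,"wz":-18},{"claw":50,"dx":180,"dy":-350,"dz":0,"wx":0,"wy":0,"wz":-22},{"claw":50,"dx":210,"dy":-410,"dz":0,"wx":0,"wy":0,"wz":-23.4},{"claw":50,"dx":240,"dy":-470,"dz":0,"wx":0,"wy":0,"wz":-23.4},{"claw":50,"dx":270,"dy":-528,"dz":0,"wx":0,"wy":0,"wz":-23.4},{"claw":50,"dx":301,"dy":-585,"dz":0,"wx":0,"wy":0,"wz":-23.4}]' 30
```

```text
time_s: 2.45
tcp_pos: [0.4761, 0.1421, 0.2282]
orientation: [0.33, 0.944, 0.0, 0.0]
contact_force: [1.9, 0.5, 0.3]
finger_gap: 0.585
grasp_force: 0.0
```

```bash
python3 -m handwheel '[{"claw":50,"dx":0,"dy":0,"dz":0,"wx":0,"wy":0,"wz":0},{"claw":50,"dx":0,"dy":0,"dz":-25,"wx":0,"wy":0,"wz":0},{"claw":50,"dx":0,"dy":0,"dz":-50,"wx":0,"wy":0,"wz":0},{"claw":50,"dx":0,"dy":0,"dz":-50,"wx":0,"wy":0,"wz":0},{"claw":50,"dx":0,"dy":0,"dz":-50,"wx":0,"wy":0,"wz":0}]'
python3 - <<'E'
from h import *
s=read_state();print(s)
a=capture("top")[160:280,200:360];b=capture("scene")[130:230,320:440]
im=np.hstack([cv2.resize(a,(400,300),interpolation=2),cv2.resize(b,(360,300),interpolation=2)]);cv2.imwrite("pics/g2.png",cv2.convertScaleAbs(im,alpha=1.6))
E
```

```text
time_s: 3.08
tcp_pos: [0.4754, 0.1444, 0.1784]
orientation: [0.33, 0.944, 0.0, 0.0]
contact_force: [-0.3, 0.3, -0.4]
finger_gap: 0.587
grasp_force: 0.0
{'time_s': 3.075, 'qpos': array([-0.51214098,  0.40327618,  0.13932466,  2.1705786 , -0.10086947,
        0.57305798,  0.59926223]), 'dq': array([ 0.00210407, -0.01160583,  0.0037677 , -0.00433323,  0.00041814,
       -0.00185652,  0.00244942]), 'tau': array([ 5.79134765e-03, -5.15131903e+01,  2.43495651e+00, -1.68589801e+01,
       -1.14632687e-03, -4.87841346e-03, -4.56111869e-03]), 'tcp_pos': array([0.47538377, 0.14441613, 0.17841271]), 'orientation': array([3.29940435e-01, 9.44001718e-01, 2.02961361e-04, 1.55309398e-04]), 'contact_force': array([-0.29747365,  0.32739476, -0.38211593]), 'moment': array([0.01297944, 0.01780554, 0.00194083]), 'grasp_force': 0.0, 'finger_gap': 0.5870533493518133}
```

View pics/g2.png

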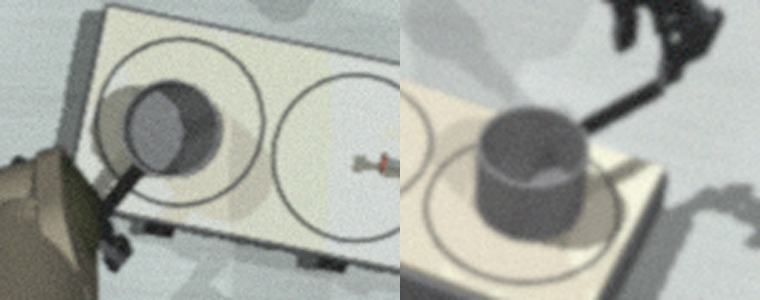

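The gripper stopped 30 mm short, over the end of the handle. I'll shift it to the grasp point, descend and close.

```bash
python3 -m handwheel '[{"claw":50,"dx":15,"dy":-30,"dz":0,"wx":0,"wy":0,"wz":0},{"claw":50,"dx":15,"dy":-30,"dz":0,"wx":0,"wy":0,"wz":0},{"claw":50,"dx":15,"dy":-30,"dz":-25,"wx":0,"wy":0,"wz":0},{"claw":50,"dx":15,"dy":-30,"dz":-52,"wx":0,"wy":0,"wz":0},{"claw":50,"dx":15,"dy":-30,"dz":-52,"wx":0,"wy":0,"wz":0},{"claw":35,"dx":15,"dy":-30,"dz":-52,"wx":0,"wy":0,"wz":0},{"claw":25,"dx":15,"dy":-30,"dz":-52,"wx":0,"wy":0,"wz":0}]'
python3 - <<'E'
from h import *
a=capture("top")[160:280,200:360];b=capture("scene")[130:230,320:440]
im=np.hstack([cv2.resize(a,(400,300),interpolation=2),cv2.resize(b,(360,300),interpolation=2)]);cv2.imwrite("pics/g3.png",cv2.convertScaleAbs(im,alpha=1.6))
E
```

```text
time_s: 4.05
tcp_pos: [0.4908, 0.1141, 0.1269]
orientation: [0.33, 0.944, 0.001, 0.001]
contact_force: [-0.2, -0.1, -0.3]
finger_gap: 0.291
grasp_force: 0.0
```

View pics/g3.png

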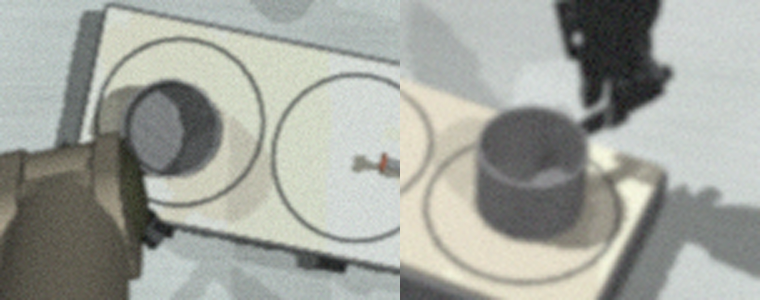

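The fingers straddle the handle, with about 25 mm open and no contact. Closing now.

```bash
python3 -m handwheel '[{"claw":18,"dx":0,"dy":0,"dz":0,"wx":0,"wy":0,"wz":0},{"claw":12,"dx":0,"dy":0,"dz":0,"wx":0,"wy":0,"wz":0},{"claw":10,"dx":0,"dy":0,"dz":0,"wx":0,"wy":0,"wz":0},{"claw":10,"dx":0,"dy":0,"dz":0,"wx":0,"wy":0,"wz":0}]' 50; python3 -m handwheel '[{"claw":10,"dx":0,"dy":-1,"dz":0,"wx":0,"wy":0,"wz":0},{"claw":10,"dx":0,"dy":-3,"dz":0,"wx":0,"wy":0,"wz":0},{"claw":10,"dx":-1,"dy":-6,"dz":0,"wx":0,"wy":0,"wz":0},{"claw":10,"dx":-1,"dy":-10,"dz":0,"wx":0,"wy":0,"wz":0}]'; python3 -c "
from h import *
s=read_state();print(s['moment'],s['contact_force'])"
```

```text
time_s: 4.65
tcp_pos: [0.4909, 0.1143, 0.1265]
orientation: [0.33, 0.944, 0.001, 0.001]
contact_force: [-0.6, 1.3, 7.0]
finger_gap: 0.164
grasp_force: 48.7
time_s: 5.15
tcp_pos: [0.4903, 0.1062, 0.1266]
orientation: [0.329, 0.944, 0.002, 0.001]
contact_force: [-0.2, 8.3, 5.6]
finger_gap: 0.165
grasp_force: 49.0
[ 1.81330801 -0.00329655  0.34504598] [-0.15707298  8.28775823  5.63040981]
```

```bash
python3 -m handwheel '[{"claw":10,"dx":0,"dy":-4,"dz":0.3,"wx":0,"wy":0,"wz":0},{"claw":10,"dx":-1,"dy":-8,"dz":0.3,"wx":0,"wy":0,"wz":0},{"claw":10,"dx":-1,"dy":-12,"dz":0.3,"wx":0,"wy":0,"wz":0},{"claw":10,"dx":-2,"dy":-16,"dz":0.3,"wx":0,"wy":0,"wz":0},{"claw":10,"dx":-2,"dy":-20,"dz":0.3,"wx":0,"wy":0,"wz":0}]' ; python3 -c "
from h import *
s=read_state();print(s['moment'],s['contact_force'])"
```

```text
time_s: 5.78
tcp_pos: [0.488, 0.0854, 0.1265]
orientation: [0.329, 0.944, 0.001, 0.001]
contact_force: [0.0, 5.9, 2.0]
finger_gap: 0.162
grasp_force: 49.3
[ 1.54533662 -0.07927271  0.355568  ] [0.04424172 5.87377718 2.02800199]
```

```bash
python3 -m handwheel '[{"claw":10,"dx":-1,"dy":-8,"dz":0,"wx":0,"wy":0,"wz":0},{"claw":10,"dx":-2,"dy":-18,"dz":0,"wx":0,"wy":0,"wz":0},{"claw":10,"dx":-3,"dy":-28,"dz":0,"wx":0,"wy":0,"wz":0},{"claw":10,"dx":-4,"dy":-38,"dz":0,"wx":0,"wy":0,"wz":0},{"claw":10,"dx":-6,"dy":-48,"dz":0,"wx":0,"wy":0,"wz":0},{"claw":10,"dx":-7,"dy":-58,"dz":0,"wx":0,"wy":0,"wz":0},{"claw":10,"dx":-8,"dy":-68,"dz":0,"wx":0,"wy":0,"wz":0},{"claw":10,"dx":-9,"dy":-78,"dz":0,"wx":0,"wy":0,"wz":0},{"claw":10,"dx":-11,"dy":-88,"dz":0,"wx":0,"wy":0,"wz":0},{"claw":10,"dx":-12,"dy":-96,"dz":0,"wx":0,"wy":0,"wz":0}]' ; python3 -c "
from h import *
s=read_state();print(s['moment'],s['contact_force'])
a=capture('top')[160:280,240:400];b=capture('scene')[120:220,250:400]
im=np.hstack([cv2.resize(a,(400,300),interpolation=2),cv2.resize(b,(400,267),interpolation=2)[:]] if 0 else [cv2.resize(a,(400,267),interpolation=2),cv2.resize(b,(400,267),interpolation=2)]);cv2.imwrite('pics/g4.png',cv2.convertScaleAbs(im,alpha=1.6))
"
```

```text
time_s: 7.02
tcp_pos: [0.4762, -0.011, 0.1266]
orientation: [0.329, 0.944, 0.001, 0.001]
contact_force: [1.8, 6.9, 3.4]
finger_gap: 0.16
grasp_force: 49.3
[ 1.54589984 -0.22340848  0.32959894] [1.82348677 6.9204545  3.4101949 ]
```

View pics/g4.png

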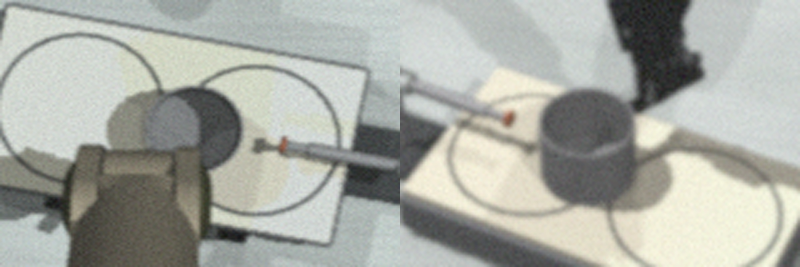

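The pan is now between the rings, rim centre at (194,128) in the left half and disc at (283,146). The gap looks like 30–40 mm. I'll compute the remainder.

```bash
python3 -c "
from h import *
p=at('top',240+194/2.5,160+128/2.225,.145);d=at('top',240+283/2.5,160+146/2.225,.11)
e=np.array([.174,.985]);n=np.array([.985,-.174]);v=(p-d)[:2]
print(p,d,'gap',v@e-.05,'lat',v@n)"
```

```text
[ 0.54386102 -0.06173691  0.145     ] [ 0.52587467 -0.15439707  0.11      ] gap 0.044399886970672986 lat 0.0015936913294017656
```

```bash
python3 -m handwheel '[{"claw":10,"dx":-0.7,"dy":-4,"dz":0.1,"wx":0,"wy":0,"wz":0},{"claw":10,"dx":-1.4,"dy":-8,"dz":0.1,"wx":0,"wy":0,"wz":0},{"claw":10,"dx":-2.1,"dy":-12,"dz":0.1,"wx":0,"wy":0,"wz":0},{"claw":10,"dx":-2.8,"dy":-16,"dz":0.1,"wx":0,"wy":0,"wz":0},{"claw":10,"dx":-3.2,"dy":-18,"dz":0.1,"wx":0,"wy":0,"wz":0},{"claw":10,"dx":-3.5,"dy":-20,"dz":0.1,"wx":0,"wy":0,"wz":0}]' ; python3 -c "
from h import *
s=read_state();print(s['moment'],s['contact_force'])"
python3 -m handwheel '[{"claw":10,"dx":-0.2,"dy":-1,"dz":0,"wx":0,"wy":0,"wz":0},{"claw":10,"dx":-0.4,"dy":-2,"dz":0,"wx":0,"wy":0,"wz":0},{"claw":10,"dx":-0.5,"dy":-3,"dz":0,"wx":0,"wy":0,"wz":0}]' ; python3 -c "
from h import *
s=read_state();print(s['moment'],s['contact_force'])"
```

```text
time_s: 7.88
tcp_pos: [0.4726, -0.0306, 0.1265]
orientation: [0.329, 0.944, 0.001, 0.001]
contact_force: [0.8, 7.6, 4.7]
finger_gap: 0.162
grasp_force: 49.6
[ 1.71985711 -0.33287403  0.41303431] [0.75333776 7.60604878 4.71103892]
time_s: 8.25
tcp_pos: [0.4721, -0.0335, 0.1265]
orientation: [0.329, 0.944, 0.001, 0.0]
contact_force: [1.0, 8.1, 4.9]
finger_gap: 0.158
grasp_force: 49.6
[ 1.73424887 -0.28841788  0.34020749] [0.96637146 8.1379661  4.92955468]
```

```bash
python3 -m handwheel '[{"claw":10,"dx":-0.2,"dy":-1,"dz":0,"wx":0,"wy":0,"wz":0},{"claw":10,"dx":-0.4,"dy":-2,"dz":0,"wx":0,"wy":0,"wz":0}]' ; python3 -c "
from h import *
s=read_state();print(s['moment'],s['contact_force'])"
python3 -m handwheel '[{"claw":10,"dx":-0.2,"dy":-1,"dz":0,"wx":0,"wy":0,"wz":0},{"claw":10,"dx":-0.4,"dy":-2,"dz":0,"wx":0,"wy":0,"wz":0}]' ; python3 -c "
from h import *
s=read_state();print(s['moment'],s['contact_force'])"
```

```text
time_s: 8.5
tcp_pos: [0.4718, -0.0355, 0.1265]
orientation: [0.329, 0.944, 0.001, 0.001]
contact_force: [1.5, 7.5, 4.3]
finger_gap: 0.161
grasp_force: 49.6
[ 1.73287316 -0.41808768  0.37976703] [1.4886524  7.52230444 4.31807077]
time_s: 8.75
tcp_pos: [0.4714, -0.0375, 0.1265]
orientation: [0.329, 0.944, 0.001, 0.001]
contact_force: [1.2, 7.5, 4.3]
finger_gap: 0.161
grasp_force: 49.6
[ 1.69606635 -0.37915387  0.36516988] [1.19261802 7.45904257 4.34354108]
```

```bash
cat > r.sh <<'E'
python3 -c "
from h import *
f=[read_state()for _ in range(3)];print(f[-1]['time_s'],'M',np.round(f[-1]['moment'],2),'F',np.round(f[-1]['contact_force'],2))"
E
python3 -m handwheel '[{"claw":10,"dx":-0.2,"dy":-1,"dz":0.4,"wx":0,"wy":0,"wz":0},{"claw":10,"dx":-0.4,"dy":-2,"dz":0.4,"wx":0,"wy":0,"wz":0},{"claw":10,"dx":-0.5,"dy":-3,"dz":0.4,"wx":0,"wy":0,"wz":0}]' >/dev/null; sh r.sh
python3 -m handwheel '[{"claw":10,"dx":-0.2,"dy":-1,"dz":0,"wx":0,"wy":0,"wz":0},{"claw":10,"dx":-0.4,"dy":-2,"dz":0,"wx":0,"wy":0,"wz":0}]' ; sh r.sh
```

```text
9.125 M [ 1.26 -0.28  0.41] F [0.87 6.06 0.75]
time_s: 9.38
tcp_pos: [0.4696, -0.0437, 0.1266]
orientation: [0.33, 0.944, 0.0, -0.0]
contact_force: [0.7, 5.0, 0.4]
finger_gap: 0.161
grasp_force: 49.3
9.375 M [ 1.26 -0.33  0.41] F [0.71 5.02 0.41]
```

```bash
python3 -m handwheel '[{"claw":10,"dx":-0.2,"dy":-1,"dz":0,"wx":0,"wy":0,"wz":0},{"claw":10,"dx":-0.3,"dy":-1.5,"dz":0,"wx":0,"wy":0,"wz":0}]' >/dev/null; sh r.sh
python3 -m handwheel '[{"claw":10,"dx":-0.2,"dy":-1,"dz":0,"wx":0,"wy":0,"wz":0},{"claw":10,"dx":-0.3,"dy":-1.5,"dz":0,"wx":0,"wy":0,"wz":0}]' ; sh r.sh
```

```text
9.625 M [ 1.23 -0.29  0.4 ] F [0.38 5.67 0.63]
time_s: 9.88
tcp_pos: [0.469, -0.0467, 0.1266]
orientation: [0.33, 0.944, 0.0, -0.0]
contact_force: [0.7, 4.8, 0.8]
finger_gap: 0.162
grasp_force: 49.3
9.875 M [ 1.25 -0.29  0.33] F [0.67 4.82 0.83]
```

```bash
python3 -m handwheel '[{"claw":10,"dx":-0.2,"dy":-1,"dz":0,"wx":0,"wy":0,"wz":0},{"claw":10,"dx":-0.3,"dy":-1.5,"dz":0,"wx":0,"wy":0,"wz":0}]' ; sh r.sh
```

```text
time_s: 10.12
tcp_pos: [0.4686, -0.0482, 0.1266]
orientation: [0.33, 0.944, 0.0, -0.0]
contact_force: [0.7, 5.0, 1.3]
finger_gap: 0.157
grasp_force: 49.3
10.125 M [ 1.21 -0.29  0.42] F [0.74 5.04 1.29]
```

```bash
python3 -m handwheel '[{"claw":10,"dx":-0.2,"dy":-1,"dz":0,"wx":0,"wy":0,"wz":0},{"claw":10,"dx":-0.3,"dy":-1.5,"dz":0,"wx":0,"wy":0,"wz":0}]' ; sh r.sh
```

```text
time_s: 10.38
tcp_pos: [0.4683, -0.0497, 0.1266]
orientation: [0.33, 0.944, 0.0, -0.0]
contact_force: [0.1, 6.6, 1.9]
finger_gap: 0.159
grasp_force: 49.3
10.375 M [ 1.27 -0.33  0.36] F [0.11 6.56 1.87]
```

```bash
python3 -m handwheel '[{"claw":10,"dx":-0.2,"dy":-1,"dz":0,"wx":0,"wy":0,"wz":0},{"claw":10,"dx":-0.3,"dy":-1.5,"dz":0,"wx":0,"wy":0,"wz":0}]' >/dev/null; sh r.sh
```

```text
10.625 M [ 1.25 -0.27  0.4 ] F [1.42 4.69 1.27]
```

```bash
python3 -m handwheel '[{"claw":10,"dx":-0.2,"dy":-1,"dz":0,"wx":0,"wy":0,"wz":0},{"claw":10,"dx":-0.3,"dy":-1.5,"dz":0,"wx":0,"wy":0,"wz":0}]' >/dev/null; sh r.sh
python3 -c "
from h import *
a=capture('top')[170:280,260:420];b=capture('scene')[120:220,240:390]
im=np.vstack([cv2.resize(b,(780,520),interpolation=2)]);cv2.imwrite('pics/g5.png',cv2.convertScaleAbs(im,alpha=1.6))
cv2.imwrite('pics/g5t.png',cv2.convertScaleAbs(cv2.resize(a,(800,550),interpolation=2),alpha=1.6))"
```

```text
10.875 M [ 1.87 -0.2   0.43] F [0.44 8.18 1.85]
```

View pics/g5.png

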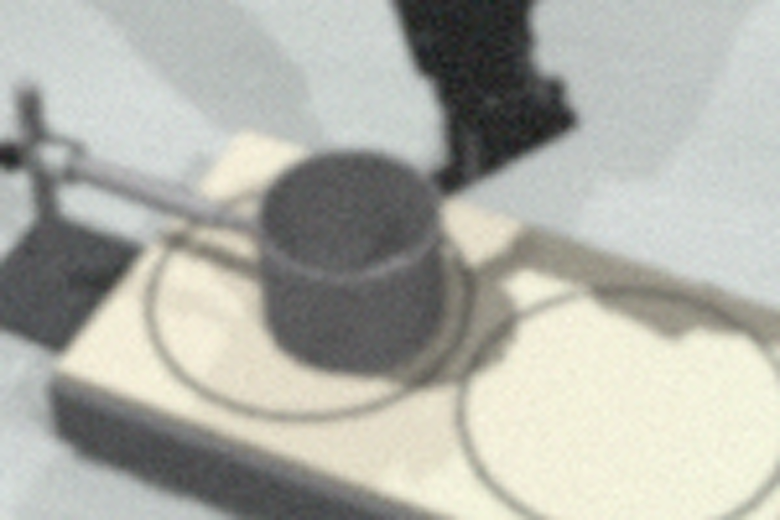

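Contact is clear: Mx stepped by 0.6 N·m and Fy by about 3 N. The picture shows the tip meeting the wall at about (262,225), with the pan inside the ring. I'll press about 2.5 mm further and release.

```bash
python3 -m handwheel '[{"claw":10,"dx":-0.2,"dy":-1,"dz":0,"wx":0,"wy":0,"wz":0},{"claw":10,"dx":-0.3,"dy":-2,"dz":0,"wx":0,"wy":0,"wz":0},{"claw":10,"dx":-0.4,"dy":-2.5,"dz":0,"wx":0,"wy":0,"wz":0}]'; sh r.sh
```

```text
time_s: 11.35
tcp_pos: [0.4671, -0.0543, 0.1266]
orientation: [0.329, 0.944, 0.0, -0.001]
contact_force: [0.4, 9.9, 2.9]
finger_gap: 0.161
grasp_force: 49.6
11.35 M [ 2.16 -0.13  0.43] F [0.44 9.86 2.9 ]
```

```bash
python3 -m handwheel '[{"claw":22,"dx":0,"dy":0,"dz":0,"wx":0,"wy":0,"wz":0},{"claw":32,"dx":0,"dy":0,"dz":0,"wx":0,"wy":0,"wz":0},{"claw":40,"dx":0,"dy":0,"dz":0,"wx":0,"wy":0,"wz":0},{"claw":40,"dx":0,"dy":0,"dz":0,"wx":0,"wy":0,"wz":0}]'; sh r.sh
python3 -m handwheel '[{"claw":40,"dx":0,"dy":0,"dz":30,"wx":0,"wy":0,"wz":0},{"claw":40,"dx":0,"dy":0,"dz":70,"wx":0,"wy":0,"wz":0},{"claw":40,"dx":0,"dy":0,"dz":110,"wx":0,"wy":0,"wz":0},{"claw":40,"dx":0,"dy":0,"dz":110,"wx":0,"wy":0,"wz":0},{"claw":40,"dx":5,"dy":60,"dz":110,"wx":0,"wy":0,"wz":10},{"claw":40,"dx":15,"dy":120,"dz":110,"wx":0,"wy":0,"wz":20},{"claw":45,"dx":30,"dy":180,"dz":110,"wx":0,"wy":0,"wz":28},{"claw":50,"dx":45,"dy":240,"dz":110,"wx":0,"wy":0,"wz":38},{"claw":50,"dx":60,"dy":300,"dz":110,"wx":0,"wy":0,"wz":38},{"claw":50,"dx":75,"dy":350,"dz":110,"wx":0,"wy":0,"wz":38}]'; sh r.sh
python3 - <<'E'
from h import *
im=capture("top");cv2.imwrite("pics/t6.png",im)
for n in["long_slug","short_slug"]:
  for c in("top","scene"):
    if c=="scene": capture(c)
    print(n,c,[(round(d['p'],2),np.round(d['rect'],1).tolist()) for d in spot_in(n,c)[:3]])
b=capture("scene")[120:260,240:500];cv2.imwrite("pics/g6.png",cv2.convertScaleAbs(cv2.resize(b,(800,431),interpolation=2),alpha=1.6))
E
```

```text
time_s: 11.85
tcp_pos: [0.4672, -0.056, 0.1266]
orientation: [0.331, 0.944, -0.0, -0.0]
contact_force: [0.7, -0.7, -0.3]
finger_gap: 0.467
grasp_force: 0.0
11.85 M [0.05 0.02 0.03] F [ 0.66 -0.71 -0.29]
time_s: 13.1
tcp_pos: [0.542, 0.2966, 0.2351]
orientation: [0.004, 1.0, -0.0, -0.001]
contact_force: [0.6, -0.6, 0.6]
finger_gap: 0.586
grasp_force: 0.0
13.1 M [-0.05 -0.06  0.02] F [ 0.55 -0.63  0.57]
long_slug top [(0.73, [276.4, 118.8, 306.3, 149.0]), (0.49, [225.5, 161.4, 424.1, 268.5])]
long_slug scene []
short_slug top [(0.42, [163.5, 238.0, 171.9, 246.5])]
short_slug scene []
```

View pics/g6.png

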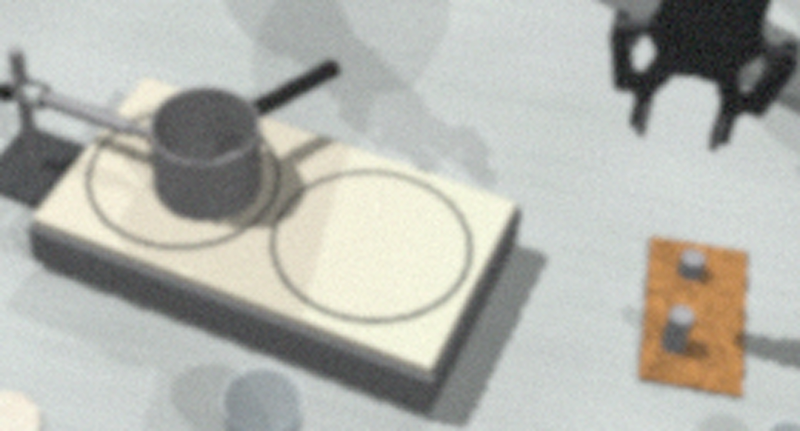

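The pan sits inside the right ring, with the tip at its wall near (152,130). The slugs are still on the mat, the long one at (678,328). Next I'll go over the long slug and down.

```bash
python3 -m handwheel '[{"claw":50,"dx":14,"dy":38,"dz":0,"wx":0,"wy":0,"wz":0},{"claw":50,"dx":14,"dy":38,"dz":-50,"wx":0,"wy":0,"wz":0},{"claw":50,"dx":14,"dy":38,"dz":-100,"wx":0,"wy":0,"wz":0},{"claw":50,"dx":14,"dy":38,"dz":-140,"wx":0,"wy":0,"wz":0},{"claw":50,"dx":14,"dy":38,"dz":-165,"wx":0,"wy":0,"wz":0},{"claw":50,"dx":14,"dy":38,"dz":-185,"wx":0,"wy":0,"wz":0},{"claw":50,"dx":14,"dy":38,"dz":-199,"wx":0,"wy":0,"wz":0},{"claw":50,"dx":14,"dy":38,"dz":-199,"wx":0,"wy":0,"wz":0}]'
python3 -m handwheel '[{"claw":35,"dx":0,"dy":0,"dz":0,"wx":0,"wy":0,"wz":0},{"claw":26,"dx":0,"dy":0,"dz":0,"wx":0,"wy":0,"wz":0},{"claw":20,"dx":0,"dy":0,"dz":0,"wx":0,"wy":0,"wz":0},{"claw":15,"dx":0,"dy":0,"dz":0,"wx":0,"wy":0,"wz":0},{"claw":15,"dx":0,"dy":0,"dz":0,"wx":0,"wy":0,"wz":0},{"claw":15,"dx":0,"dy":0,"dz":0,"wx":0,"wy":0,"wz":0}]' 40
```

```text
time_s: 14.5
tcp_pos: [0.5561, 0.3319, 0.037]
orientation: [0.005, 1.0, -0.0, -0.0]
contact_force: [-0.2, 0.6, 0.0]
finger_gap: 0.588
grasp_force: 0.0
time_s: 15.25
tcp_pos: [0.557, 0.3328, 0.0385]
orientation: [0.005, 1.0, 0.001, 0.001]
contact_force: [0.4, 0.5, 6.7]
finger_gap: 0.235
grasp_force: 38.8
```

```bash
python3 -m handwheel '[{"claw":15,"dx":0,"dy":0,"dz":20,"wx":0,"wy":0,"wz":0},{"claw":15,"dx":0,"dy":0,"dz":60,"wx":0,"wy":0,"wz":0},{"claw":15,"dx":0,"dy":0,"dz":120,"wx":0,"wy":0,"wz":0},{"claw":15,"dx":0,"dy":0,"dz":170,"wx":0,"wy":0,"wz":0},{"claw":15,"dx":0,"dy":0,"dz":197,"wx":0,"wy":0,"wz":0},{"claw":15,"dx":0,"dy":0,"dz":197,"wx":0,"wy":0,"wz":0}]'
python3 - <<'E'
from h import *
for c in("top","scene"):
    capture(c)
    for n in("pan","short_slug","probe"): print(c,n,[(round(d['p'],2),np.round(d['rect'],1).tolist()) for d in spot_in(n,c)[:2]])
im=capture("top")
# pan rim: dark blob vs bright top near expectation
p=(.5327,-.1076,.145);print(proj("top",p),proj("scene",p))
u,v=map(int,proj("top",p));w=cv2.cvtColor(im,6)[v-40:v+40,u-40:u+40]
g=cv2.resize(w,None,fx=4,fy=4,interpolation=2)
c=cv2.HoughCircles(cv2.GaussianBlur(g,(0,0),3),cv2.HOUGH_GRADIENT,1,20,param1=60,param2=15,minRadius=68,maxRadius=90)
for q in (c[0][:4] if c is not None else []): print(q,at("top",u-40+q[0]/4,v-40+q[1]/4,.145))
E
```

```text
time_s: 16.0
tcp_pos: [0.5571, 0.3326, 0.238]
orientation: [0.005, 1.0, 0.001, 0.002]
contact_force: [0.6, -0.3, -2.6]
finger_gap: 0.228
grasp_force: 39.1
top pan [(0.73, [293.6, 201.4, 356.5, 273.6])]
top short_slug [(0.6, [162.3, 240.5, 173.2, 248.0])]
top probe [(0.94, [352.5, 213.9, 419.1, 253.7])]
scene pan [(0.79, [289.5, 141.8, 350.8, 193.1])]
scene short_slug [(0.53, [462.2, 205.0, 467.6, 213.5]), (0.52, [231.8, 134.4, 286.9, 186.3])]
scene probe [(0.62, [231.9, 134.8, 286.7, 187.6])]
(np.float64(335.86061135317544), np.float64(222.42231608744225)) (np.float64(304.3789642702094), np.float64(159.0446933262877))
[157.5 159.5  77.1] [ 0.53398029 -0.10386002  0.145     ]
[222.5 200.5  89.4] [ 0.50934684 -0.144983    0.145     ]
[ 97.5 159.5  82.7] [ 0.53312172 -0.06640932  0.145     ]
[161.5 206.5  77.5] [ 0.50475247 -0.1069733   0.145     ]
```

```bash
python3 -m handwheel '[{"claw":15,"dx":-2,"dy":-40,"dz":0,"wx":0,"wy":0,"wz":0},{"claw":15,"dx":-5,"dy":-95,"dz":0,"wx":0,"wy":0,"wz":0},{"claw":15,"dx":-8,"dy":-150,"dz":0,"wx":0,"wy":0,"wz":0},{"claw":15,"dx":-11,"dy":-205,"dz":0,"wx":0,"wy":0,"wz":0},{"claw":15,"dx":-14,"dy":-260,"dz":0,"wx":0,"wy":0,"wz":0},{"claw":15,"dx":-17,"dy":-315,"dz":0,"wx":0,"wy":0,"wz":0},{"claw":15,"dx":-20,"dy":-370,"dz":0,"wx":0,"wy":0,"wz":0},{"claw":15,"dx":-23,"dy":-420,"dz":0,"wx":0,"wy":0,"wz":0},{"claw":15,"dx":-24,"dy":-440,"dz":0,"wx":0,"wy":0,"wz":0},{"claw":15,"dx":-24,"dy":-440,"dz":0,"wx":0,"wy":0,"wz":0}]'
python3 - <<'E'
from h import *
capture("scene"); print([(round(d['p'],2),np.round(d['rect'],1).tolist()) for d in spot_in("pan","scene")[:2]])
t=read_state()['tcp_pos'];print(t,proj("scene",t),proj("scene",t-[0,0,.03]),proj("scene",[.533,-.107,.145]))
E
```

```text
time_s: 17.7
tcp_pos: [0.532, -0.1095, 0.2343]
orientation: [0.007, 1.0, -0.0, -0.0]
contact_force: [0.2, 0.2, -1.4]
finger_gap: 0.231
grasp_force: 39.2
[(0.94, [290.3, 140.3, 349.0, 191.6]), (0.26, [485.5, 252.5, 505.0, 279.1])]
[ 0.53244718 -0.10679516  0.23439891] (np.float64(303.326893530777), np.float64(134.25451460854356)) (np.float64(303.7995283641411), np.float64(142.85940369696945)) (np.float64(304.55528748308825), np.float64(159.16026615830378))
```

```bash
python3 -m handwheel '[{"claw":15,"dx":1,"dy":2,"dz":-40,"wx":0,"wy":0,"wz":0},{"claw":15,"dx":1,"dy":2,"dz":-70,"wx":0,"wy":0,"wz":0},{"claw":15,"dx":1,"dy":2,"dz":-90,"wx":0,"wy":0,"wz":0},{"claw":15,"dx":1,"dy":2,"dz":-105,"wx":0,"wy":0,"wz":0},{"claw":15,"dx":1,"dy":2,"dz":-115,"wx":0,"wy":0,"wz":0},{"claw":15,"dx":1,"dy":2,"dz":-120,"wx":0,"wy":0,"wz":0},{"claw":15,"dx":1,"dy":2,"dz":-120,"wx":0,"wy":0,"wz":0}]'; sh r.sh
```

```text
time_s: 18.68
tcp_pos: [0.5335, -0.1056, 0.1147]
orientation: [0.005, 1.0, 0.0, 0.0]
contact_force: [-0.3, 0.1, -1.2]
finger_gap: 0.227
grasp_force: 39.2
18.675 M [ 0.01 -0.02 -0.01] F [-0.31  0.15 -1.2 ]
```

No contact, so I'll release with a small opening, then rise straight up.

```bash
python3 -m handwheel '[{"claw":26,"dx":0,"dy":0,"dz":0,"wx":0,"wy":0,"wz":0},{"claw":34,"dx":0,"dy":0,"dz":0,"wx":0,"wy":0,"wz":0},{"claw":34,"dx":0,"dy":0,"dz":0,"wx":0,"wy":0,"wz":0}]'; sh r.sh
python3 -m handwheel '[{"claw":34,"dx":0,"dy":0,"dz":20,"wx":0,"wy":0,"wz":0},{"claw":34,"dx":0,"dy":0,"dz":60,"wx":0,"wy":0,"wz":0},{"claw":34,"dx":0,"dy":0,"dz":120,"wx":0,"wy":0,"wz":0},{"claw":34,"dx":0,"dy":0,"dz":170,"wx":0,"wy":0,"wz":0},{"claw":34,"dx":0,"dy":50,"dz":170,"wx":0,"wy":0,"wz":0},{"claw":34,"dx":0,"dy":110,"dz":170,"wx":0,"wy":0,"wz":0},{"claw":34,"dx":0,"dy":170,"dz":170,"wx":0,"wy":0,"wz":0},{"claw":34,"dx":0,"dy":230,"dz":170,"wx":0,"wy":0,"wz":0},{"claw":34,"dx":0,"dy":290,"dz":170,"wx":0,"wy":0,"wz":0},{"claw":34,"dx":0,"dy":290,"dz":170,"wx":0,"wy":0,"wz":0}]'
python3 - <<'E'
from h import *
a=capture("scene");capture("top")
for c in("scene","top"):
  for n in("pan","probe","long_slug","short_slug"):print(c,n,[(round(d['p'],2),np.round(d['rect'],1).tolist()) for d in spot_in(n,c)[:2]])
# compare tip/wall region with the picture taken right after release
im=capture("top");old=cv2.imread("pics/t6.png")
for nm,(y0,y1,x0,x1) in dict(wall=(200,250,330,380),pan=(195,250,310,365)).items():
    print(nm,cv2.phaseCorrelate(np.float32(cv2.cvtColor(old,6)[y0:y1,x0:x1]),np.float32(cv2.cvtColor(im,6)[y0:y1,x0:x1])))
d=cv2.GaussianBlur(cv2.absdiff(cv2.cvtColor(old,6),cv2.cvtColor(im,6)),(0,0),1)[196:252,308:385]
print(d.max());print(cv2.resize(d,(19,14),interpolation=cv2.INTER_AREA))
E
```

```text
time_s: 19.05
tcp_pos: [0.5335, -0.1058, 0.1149]
orientation: [0.005, 1.0, -0.0, 0.0]
contact_force: [-0.1, -0.9, 0.6]
finger_gap: 0.391
grasp_force: 0.0
19.05 M [0.   0.01 0.01] F [-0.13 -0.92  0.59]
time_s: 20.3
tcp_pos: [0.5324, 0.1899, 0.2846]
orientation: [0.001, 1.0, 0.001, 0.0]
contact_force: [0.1, -0.6, 0.6]
finger_gap: 0.398
grasp_force: 0.0
scene pan []
scene probe [(0.77, [229.8, 134.3, 287.5, 187.6])]
scene long_slug []
scene short_slug [(0.55, [482.6, 250.8, 505.5, 282.2])]
top pan [(0.94, [293.9, 202.7, 357.9, 272.3])]
top probe []
top long_slug [(0.59, [328.5, 221.8, 340.8, 226.1])]
top short_slug [(0.45, [225.7, 161.9, 422.4, 270.4])]
wall ((-0.022071745817708432, 0.00538383265520892), 1.0077776275634767)
pan ((0.04085258865515229, 0.030253884622073457), 0.979752562046051)
35
[[ 3  2  2  3  2  2  3  2  3  2  2  2  2  2  2  2  2  3  3]
 [ 3  3  3  2  3  3  3  3  3  2  2  2  2  2  2  3  2  3  3]
 [ 2  2  3  3  3  4  5  5  4  3  3  3  3  2  2  2  2  2  3]
 [ 2  3  3  2  3  6  6  6  4  2  3  3  2  2  3  2  3  2  2]
 [ 3  3  2  3  3  5  6  6  5  3  3  3  2  2  2  3  2  2  2]
 [ 3  3  3  7  9  7  8  6  4  3  2  3  3  2  3  2  2  2  3]
 [ 2  3  6 28 33 19 17 15  3  3  3  3  2  2  2  2  2  2  3]
 [ 3  3  5 21 24 16  9  8  5  4  3  2  2  2  3  3  3  2  3]
 [ 3  3  3  3  3  3  3  6  8  5  3  2  2  3  3  3  2  2  2]
 [ 3  3  3  3  3  3  3  4  7  5  3  3  3  3  3  2  2  3  3]
 [ 3  2  3  3  3  3  3  3  3  2  3  3  2  2  3  2  3  3  3]
 [ 3  2  3  3  4  8  7  7  4  2  2  3  3  3  3  3  3  3  3]
 [ 3  4  3  3  3  5  8  9  4  2  1  3  2  3  3  2  2  2  3]
 [ 2  3  2  3  3  4  9  8  4  3  2  3  2  3  3  2  2  2  3]]
```

The pan hasn't moved since release (under 0.05 px). The slug shows inside it, and the robot is touching nothing.

```bash
python3 -c "
from cell import *
print(finish_job())"
```

```text
the job is handed in; nothing more can be done
None
```

The job is handed in: I slid the pan onto the right ring and left it about 3 mm into the thermometer tip's travel. The long slug is in the pan, the short slug is still on its mat, and I finished at about 20 s with no sign of touching the glassware or the bottle.

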